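# Set the pasta machine's rollers to the red-dot thickness

### The job

The dough is ready for its next pass: set the pasta machine's thickness dial to the red dot. Pull the dial's knob straight out against its spring to draw the locking pin, turn it clockwise (as you look at the dial) until its white pointer stands at the red dot, then let the pin drop into that hole so that the knob sits fully home, and take the hand away. Never force the dial round with its pin in a hole, and leave the bowl, the salt cellar and the jar standing where they are.

Things in the scene. Friction and masses are not known exactly. Their poses are not given: they have to be found in the camera images.
- pasta_machine: Bright steel hand-cranked pasta machine, fast on the worktop. Origin: centre of its underside; x along the rollers away from the dial, z up. 120 mm wide (y), 120 mm high; x from -100 mm (face of the grey gear cover with the dial) to +88 mm, crank beyond to x = 165, z = 165 mm. The dial looks along -x, roughly at the robot. Behind the cover, the 110 mm wide, 120 mm high end plate is at x = -78 mm.
- dial_axis (a point): Fixed point where the dial's axis meets the gear cover's face: 100.6 mm from the machine's origin along its -x, 85 mm above the worktop. The dial's axis is horizontal, along the machine's x; axes as the machine's. The cover is 82 mm wide and round above the dial, 41 mm radius about this axis.
- dial_grip (a point): Middle of the black knob's waist, on the dial's axis, 23 mm out from dial_axis with the knob home; moves out and turns with it. Measured out from the face: flange, diameter 57, from 1 to 7 mm; ribbed round waist, diameter 42, from 7 to 39 mm (grip here at any angle round the axis, as from above); end lip, diameter 48, from 39 to 45 mm. A white pointer line runs along it.
- red_dot (a point): Middle of the red dot on the gear cover's face, straight above the dial's axis (35.5 mm above dial_axis); dark dots of growing size to its left, shrinking to its right, one for each hole. Fixed to the machine.
- dial_turn (a joint): Dial angle, rad: 0 with the white pointer up at the red dot; positive with the pointer to the left of it (to the machine's +y, anticlockwise as you face it). An index hole every 0.5236 rad (30 degrees), one exactly at 0. Starts in the hole at 0.52 or 1.05, one or two holes left of the dot. Play in a hole about 0.035 rad either way. Pin drawn, it turns freely (0.01 N m) from -1.65 to 1.65.
- dial_pull (a joint): How far the knob is drawn out along the dial's axis, m: 0 fully home, 0.0125 at the stop. A spring pushes it home with 4 N at 0 and 10 N at 0.0125, and does so by itself when the knob is let go. The pin, carried by the knob, is clear of the holes from 0.009 on. The holes are countersunk: a pin let go between two holes slides into the nearer one.
- stand_mixer: Cream stand mixer with its steel bowl, right of the pasta machine; part of the kitchen, does not move. World extents: x 0.51 to 0.85, y -0.54 to -0.15, up to 0.355 m high. Right of it a tall fridge cupboard fills y below -0.54 (x from 0.395); a wall cabinet hangs over x above 0.61 from z = 0.43 up. Bring the hand round in front of all three.
- bowl: White bowl with a green band, 150 mm across and 68 mm high, standing on the worktop. Origin: centre of its underside, z up.
- salt_cellar: Turned wooden salt cellar with a lid, 78 mm across and 60 mm high. Origin: centre of its underside, z up.
- flour_jar: Glass jar with a black lid, 63 mm across and 94 mm high. Origin: centre of its underside, z up.
Things that resemble listed ones, but are neither listed nor needed, are in the scene too. What is shaped like the flour_jar but blue is not meant.

How it is judged:
By the outcome, as a careful person would: the job done as asked, in the order asked, and still so for the second after the job is handed in, with the robot touching nothing.
It also fails if it takes over 43 s, if anything falls off the work surface, if the arm or the gripper's body presses on something with over 40 N, if the wrist force passes 120 N, or if a joint passes its speed limit or range.

### The arm

A 7-joint arm with a two-finger parallel gripper is mounted at the origin on a cart in front of the work surface, level with it; the furniture and walls round the work are solid. World frame = base frame: x ahead of the robot, y to its left, z up, the work surface at z = 0. Lengths are in mm, angles in rad, forces in N, time in s.
With the tool pointing down it reaches from about 400 to 900 mm from the base axis. Payload 5.5 kg.
Tool frame: the origin (TCP) lies at the very end of the fingers, on their centre line; the grasp point (between the pads) lies arm.pinch_z behind it (arm.pinch_z is the distance from the TCP to the grasp point, in mm); z points along the fingers, y is the line along which they close (so a half turn about z gives the same grasp; the last joint's range is limited). The gripper opens to 92 mm and grips with 3 to 60 N. Pads are 19 mm wide; open, the fingers measure 130 mm over their backs; the gripper's body (75 mm by 190 mm) begins 47 mm behind the grasp point.
Start: joints at [-0.988, 0.501, -0.427, 1.55, 0.221, 1.138, -0.21], TCP at [204.307, 617.056, 226.729] pointing down, gripper open.
Joint ranges: [-2.88, 2.88], [-0.31, 2.03], [-1.54, 1.56], [0.2, 2.42], [-1.41, 4.55], [0.19, 2.02], [-2.57, 2.57]. Speed limits (rad/s): [2.57, 2.57, 3.14, 3.14, 3.14, 3.14, 3.14].

### API

Orientations are given as a rotation vector (axis times angle).
In Python, from station import status, cams, order, arm gives the robot as it stands.
- The arm moves only by the shell command python3 -m jog 'ROWS'. ROWS is JSON, a list that holds one entry, the list of rows, each a list of 7 numbers: the shift along the tool's x, y, z in m, then the turn, a rotation vector about the tool's x, y, z in degrees, then the opening, from -1 (shut) to 1 (fully open). In form: [[[dx, dy, dz, wx, wy, wz, fingers], ...]]. A call has 1 to 5 rows; each row is the pose to reach, as a shift and turn from the pose commanded when the call began, along the tool's axes at that moment; what a row does not reach only later rows make up. A row lasts 1/10 s, in which the tool goes at most 50 mm and 8.59 degrees, less where a joint would pass 70% of its speed; a pose out of reach is approached as far as the arm can. A call with a gripper value outside its range is refused whole. The fingers move at their own pace and stop on an object; the grip force is fixed at half the most. Time passes only in rows, so rows that repeat a pose let the fingers close. It gives the time, the measured TCP pose, the force, the opening and the grip force at its end, in the units of the state.
- status.state(): the state, without advancing time (a new reading comes with each control period).
- cams.capture(name): name is "side" or "top" or "wrist"; returns a dict with "color" (384x512x3 uint8, red, green, blue), "fx", "fy", "cx", "cy" (pixels), "R" (3x3) and "t" (3): a world point X has camera coordinates R X + t; the wrist camera has in their place "hand_eye" (4x4, takes a point from camera to tool coordinates, whose origin is the TCP and whose axes are the flange's). Camera axes: x right, y down, z forward; pixel columns grow to the right and rows downward; lengths in mm; the calibration is good to about 2 mm. The wrist camera is an equidistant fisheye: a pixel r from the principal point sees the ray r / f radians off the axis. A picture is of the moment at which its call begins: read the wrist's pose just before it. There is no depth.
- order.hand_in(): hands the job in; it is judged then, once.
The state is a dict: "time": time; "joint_positions": joint angles; "joint_vel": joint speeds; "effort": joint torques, N m; "ee_pos": TCP position; "eef_rot": TCP orientation; "force": force on the tool from outside, world axes, zero at the start; "moment": the same for the moment, N m; "grip_width": finger opening in mm; "gripper_force": force on a finger pad.
Only numpy, scipy, OpenCV 4.12 (cv2) and the standard library are available. Lean on these libraries where they do the work, as an engineer would, in place of code of your own. Each camera call takes 0.05 s, during which the arm holds its last target. There are 200 camera calls.

## Working session

There is one attempt and no reset: what is moved stays moved. The work goes in short steps, Python scripts to look and compute and a shell command to move; the robot and the scene stay as the last step left them, time stands still between calls to the robot, and variables do not carry over. Pictures are saved under pics/ and viewed, at most 10 in all, crops included, and the job is handed in when it is done.

```bash
ls; mkdir -p pics
python3 - <<'E'
from station import status,cams,arm
import cv2
s=status.state();print(s,arm.pinch_z)
import numpy as np
for n in["side","top"]:
    c=cams.capture(n);cv2.imwrite(f"pics/{n}0.png",c["color"][...,::-1])
    print({k:(np.round(v,4).tolist() if k!="color" else 0) for k,v in c.items()})
a=[cv2.imread(f"pics/{n}0.png") for n in["side","top"]]
E
```

```text
pics
{'time': 0.0, 'joint_positions': array([-0.98783412,  0.50184284, -0.42681301,  1.55146934,  0.22079309,
        1.13829213, -0.21031443]), 'joint_vel': array([-1.77223970e-05,  1.27396373e-03, -8.08409688e-04, -3.51575012e-05,
        1.86699690e-03,  2.68000304e-04, -8.83261862e-04]), 'effort': array([-7.01584504e-04, -5.66587830e+01, -5.81680700e+00, -2.79116768e+01,
       -6.86823344e-02,  3.08594678e-02,  1.91353652e-04]), 'ee_pos': array([204.12394375, 616.36816082, 225.67537374]), 'eef_rot': array([-4.99987996e-01, -3.10115398e+00,  3.00665687e-03]), 'force': array([-0.27033288,  0.18754687, -0.03889382]), 'moment': array([-0.05501697,  0.04430433, -0.01868024]), 'gripper_force': 0.0, 'grip_width': 91.67014129777233} 18.8
{'color': 0, 'fx': 411.738, 'fy': 411.738, 'cx': 258.2033, 'cy': 194.953, 'R': [[-0.9765, 0.2148, -0.0151], [0.1304, 0.5339, -0.8354], [-0.1713, -0.8178, -0.5494]], 't': [571.1113, 52.9275, 1101.8297]}
{'color': 0, 'fx': 409.3813, 'fy': 409.3813, 'cx': 255.6126, 'cy': 187.8801, 'R': [[-0.0271, -0.9996, -0.005], [-0.9973, 0.0274, -0.0678], [0.0679, 0.0031, -0.9977]], 't': [-72.0332, 585.2031, 1119.3657]}
```

View pics/side0.png

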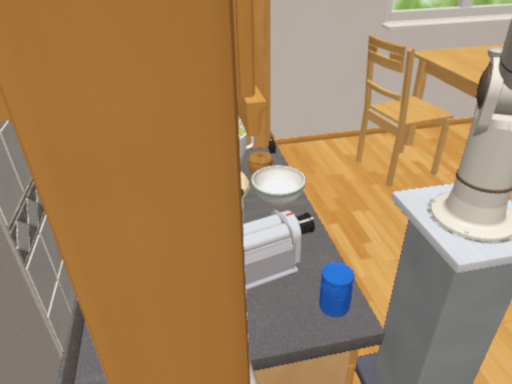

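View pics/top0.png

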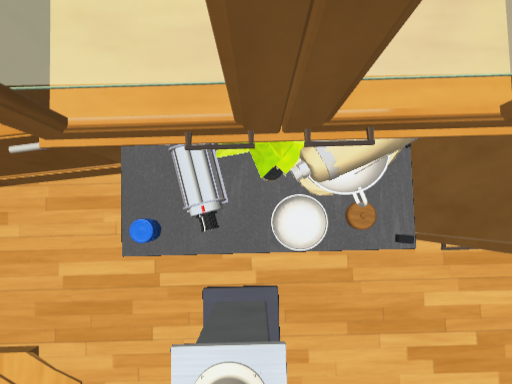

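The side view shows the machine at (270,250), with the knob at (305,224) and the red dot at (290,213). The blue jar at (336,290) is the decoy. In the top view the knob is at (208,222), the red dot at (203,210), the bowl at (300,222), the salt cellar at (361,215), and a dark item at (404,238) is probably the jar's lid.

```bash
cat > h.py <<'E'
import numpy as np,cv2
from station import status,cams,arm
from scipy.spatial.transform import Rotation as Ro
def ray(c,u,v):
    d=np.array([(u-c["cx"])/c["fx"],(v-c["cy"])/c["fy"],1]);R=np.array(c["R"]);t=np.array(c["t"])
    return -R.T@t, R.T@d/np.linalg.norm(d)
def onz(c,u,v,z):
    o,d=ray(c,u,v);return o+d*(z-o[2])/d[2]
def tri(r):
    A=sum(np.eye(3)-np.outer(d,d) for o,d in r);b=sum((np.eye(3)-np.outer(d,d))@o for o,d in r)
    X=np.linalg.solve(A,b);return X,[np.linalg.norm(np.cross(X-o,d)) for o,d in r]
def blobs(m,mn=4):
    n,l,s,c=cv2.connectedComponentsWithStats(m.astype(np.uint8))
    return [(s[i].tolist(),c[i].round(1).tolist()) for i in range(1,n) if s[i,4]>=mn]
E
python3 - <<'E'
from h import *
C={n:cams.capture(n) for n in["side","top"]};rc={}
for n,c in C.items():
    r,g,b=[c["color"][...,i].astype(int) for i in range(3)]
    m=(r>150)&(g<90)&(b<90)
    roi={"side":(190,270,270,340),"top":(200,240,185,225)}[n]
    M=np.zeros_like(m);M[roi[0]:roi[1],roi[2]:roi[3]]=1
    print(n,"red",blobs(m&M,2)); 
    k=(np.maximum(np.maximum(r,g),b)<45)&M; print("black",blobs(k,10))
    for s,cc in blobs(m&M,2): rc.setdefault(n,cc)
    big=max(blobs(k,10),key=lambda q:q[0][4]); rc[n+"k"]=big[1]
    ys,xs=np.nonzero(k); p=np.c_[xs,ys].astype(np.float32);print(cv2.minAreaRect(p))
for q in["","k"]:
    print(tri([ray(C[n],*rc[n+q]) for n in C]))
print("top knob z85",onz(C["top"],*rc["topk"],85))
a=cv2.resize(C["side"]["color"][190:300,230:350],None,fx=5,fy=5,interpolation=2)[:550,:600]
cv2.imwrite("pics/s1.png",a[...,::-1])
a=cv2.resize(C["top"]["color"][135:255,115:235],None,fx=5,fy=5,interpolation=2)
cv2.imwrite("pics/t1.png",a[...,::-1])
E
```

```text
side red []
black [([302, 222, 12, 11, 84], [307.6, 227.9])]
((306.29266357421875, 222.86585998535156), (17.879817962646484, 12.222532272338867), 77.90524291992188)
top red [([202, 206, 3, 5, 11], [202.8, 208.1])]
black [([208, 211, 11, 17, 90], [212.6, 219.3])]
((208.2647247314453, 220.55886840820312), (15.764815330505371, 19.645383834838867), 75.96376037597656)Traceback (most recent call last):
  File "<stdin>", line 14, in <module>
KeyError: 'side'
```

Run:
```python
from h import *
import pickle
C={n:cams.capture(n) for n in["side","top"]};pickle.dump(C,open("C.pkl","wb"))
a=cv2.resize(C["side"]["color"][195:245,260:330],None,fx=10,fy=10,interpolation=0)
b=cv2.resize(C["top"]["color"][195:235,180:235],None,fx=10,fy=10,interpolation=0)
cv2.imwrite("pics/s1.png",a[...,::-1]);cv2.imwrite("pics/t1.png",b[...,::-1])
c=C["side"]["color"].astype(int);d=c[...,0]-c[...,1:].max(2);M=np.zeros_like(d);M[195:245,270:330]=1
print(blobs((d*M)>60,1))
```

```text
[([286, 212, 7, 4, 15], [289.1, 213.7])]
```

View pics/s1.png

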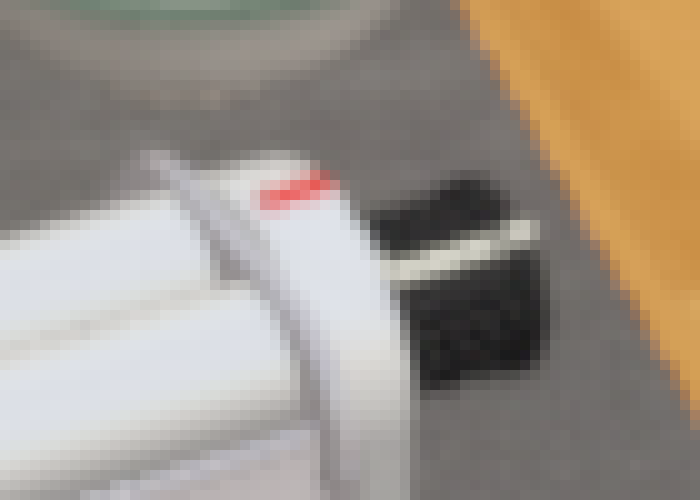

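View pics/t1.png

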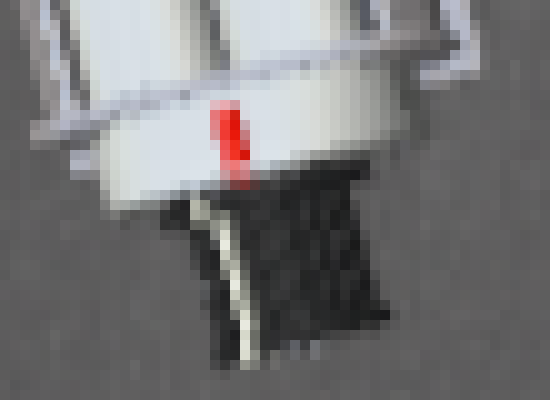

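The side crop shows the red stripe on the cover top, with its front end at (293,213), and the white pointer on the knob. In the top crop the stripe runs (202,205)→(204,213). The flange spans (196.5,216.5)–(217,211.5) and the end lip (201.5,231.5)–(219,226.5). The pointer lies left of the dot. Next I'll get the yaw from the long edges.

Run:
```python
from h import *
import pickle
C=pickle.load(open("C.pkl","rb"));T,S=C["top"],C["side"]
print("cam",-np.array(T["R"]).T@T["t"],-np.array(S["R"]).T@S["t"])
print("stripe front",tri([ray(T,204.2,213.6),ray(S,293,213)]),"rear",tri([ray(T,202.2,205.4),ray(S,286.2,215)]))
print("stripe mid",tri([ray(T,203.2,209.5),ray(S,289.6,214)]))
fl=[onz(T,196.5,216.5,85),onz(T,217,211.5,85)];lp=[onz(T,201.5,231.5,85),onz(T,219,226.5,85)]
for e in(fl,lp):print(e,np.linalg.norm(e[0]-e[1]),(e[0]+e[1])/2)
g=cv2.cvtColor(T["color"][140:235,160:235],cv2.COLOR_RGB2GRAY)
L=cv2.createLineSegmentDetector(1).detect(g)[0][:,0]
for l in L:
    if np.hypot(l[0]-l[2],l[1]-l[3])<18:continue
    p=onz(T,l[0]+160,l[1]+140,110);q=onz(T,l[2]+160,l[3]+140,110);d=q-p
    print(l.round(1)+[160,140,160,140],p.round(0)[:2],q.round(0)[:2],round(np.linalg.norm(d)),"ang",np.degrees(np.arctan2(d[1],d[0])).round(1))
```

```text
cam [ 505.70868219  -91.52868807 1156.07619256] [739.59983685 750.17943209 658.19531207]
stripe front (array([514.10547301,  43.09817259, 123.34408318]), [np.float64(0.5156488245058262), np.float64(0.515648824505807)]) rear (array([533.05802199,  48.0927159 , 124.71802971]), [np.float64(2.377553035581026), np.float64(2.377553035581122)])
stripe mid (array([523.59918963,  45.5965879 , 124.01561718]), [np.float64(1.4295478636758991), np.float64(1.4295478636758563)])
[array([507.91683457,  68.19983805,  85.        ]), array([519.49825594,  14.38049573,  85.        ])] 55.051348111877886 [513.70754525  41.29016689  85.        ]
[array([468.58394846,  55.84367492,  85.        ]), array([480.3243515,   9.9746013,  85.       ])] 47.347745233552004 [474.45414998  32.90913811  85.        ]
[191.5        215.40000153 217.90000153 208.59999847] [511.  77.] [527.   9.] 70 ang -77.2
[199.79999924 201.79999924 183.70000076 143.        ] [545.  55.] [698.  94.] 158 ang 14.2
[215.5        157.60000038 233.59999847 154.10000038] [658.  13.] [666. -34.] 47 ang -80.6
[190.5        151.60000038 202.9000
[... 185 characters left out ...]
99924 207.69999695] [689. 118.] [531.  81.] 162 ang -166.8
[228.         200.70000076 217.40000153 159.29999924] [546. -17.] [653.   8.] 110 ang 13.1
[213.90000153 198.20000076 201.79999924 150.60000038] [553.  19.] [677.  48.] 127 ang 13.1
[205.09999847 150.39999962 216.59999847 195.70000076] [677.  39.] [560.  12.] 121 ang -166.9
[191.79999924 143.70000005 233.19999695 142.20000005] [696.  73.] [696. -34.] 107 ang -89.5
[170.89999962 152.69999981 184.5        206.80000305] [674. 128.] [533.  95.] 144 ang -166.8
[220.         197.40000153 207.70000076 150.39999962] [555.   4.] [677.  33.] 125 ang 13.4
[160.40000001 143.9000001  181.89999962 141.70000005] [698. 154.] [702.  99.] 56 ang -85.8
```

```bash
cat >> h.py <<'E'
YAW=np.radians(13.1)
ex=np.array([np.cos(YAW),np.sin(YAW),0]);ey=np.array([-ex[1],ex[0],0]);ez=np.array([0,0,1.])
def Rt(tilt):  # tool down, y along machine y, hand leaned by tilt deg to machine +y (left)
    a=np.radians(tilt);z=-(np.cos(a)*ez+np.sin(a)*ey);x=-ex
    return np.c_[x,np.cross(z,x),z]
def delta(p,tilt):
    s=status.state();R=Ro.from_rotvec(s["eef_rot"]).as_matrix();Rg=Rt(tilt)
    print("t",s["time"],"shift",(R.T@(np.array(p)-s["ee_pos"])/1000).round(4),"turn",np.degrees(Ro.from_matrix(R.T@Rg).as_rotvec()).round(2),"F",s["force"].round(1),"w",round(s["grip_width"],1),"tcp",s["ee_pos"].round(1))
E
python3 - <<'E'
from h import *
delta([420,20,200],0)
E
python3 -m jog '[[[-0.392,-0.498,0.026,0,0,-31.4,1],[-0.392,-0.498,0.026,0,0,-31.4,1],[-0.392,-0.498,0.026,0,0,-31.4,1],[-0.392,-0.498,0.026,0,0,-31.4,1],[-0.392,-0.498,0.026,0,0,-31.4,1]]]'
python3 - <<'E'
from h import *
delta([420,20,200],0)
E
```

```text
t 0.3 shift [-0.3924 -0.4988  0.0267] turn [-4.000e-02 -1.000e-02 -3.142e+01] F [-0.2 -0.6 -0.4] w 91.6 tcp [204.2 616.8 226.4]
time: 0.8
ee_pos: [289.7, 380.4, 216.4]
eef_rot: [-0.362, 3.12, 0.0]
force: [1.9, 0.4, 0.1]
grip_width: 91.6
gripper_force: 0.0
t 0.8 shift [-0.0443 -0.3806  0.0163] turn [0.   0.01 0.14] F [1.9 0.4 0.1] w 91.6 tcp [289.7 380.4 216.4]
```

```bash
python3 -m jog '[[[-0.044,-0.38,0.016,0,0,0,1],[-0.044,-0.38,0.016,0,0,0,1],[-0.044,-0.38,0.016,0,0,0,1],[-0.044,-0.38,0.016,0,0,0,1],[-0.044,-0.38,0.016,0,0,0,1]]]' >/dev/null
python3 -m jog '[[[-0.02,-0.13,0.005,0,0,0,1],[-0.02,-0.13,0.005,0,0,0,1],[-0.02,-0.13,0.005,0,0,0,1],[-0.02,-0.13,0.005,0,0,0,1],[-0.02,-0.13,0.005,0,0,0,1]]]'
python3 - <<'E'
from h import *
import pickle
delta([420,20,200],0)
s=status.state();c=cams.capture("wrist");print({k:(np.round(v,4).tolist()) for k,v in c.items() if k!="color"})
pickle.dump((s,c),open("W.pkl","wb"))
cv2.imwrite("pics/w1.png",c["color"][...,::-1])
E
```

```text
time: 1.8
ee_pos: [422.2, 24.9, 201.0]
eef_rot: [0.355, -3.121, -0.001]
force: [-0.7, 0.4, 0.2]
grip_width: 91.4
gripper_force: 0.0
t 1.8 shift [ 0.0032 -0.0042  0.001 ] turn [ 0.03 -0.01 -0.13] F [-0.7  0.4  0.2] w 91.4 tcp [422.2  24.9 201. ]
{'fx': 297.3186, 'fy': 297.3186, 'cx': 263.0089, 'cy': 194.3542, 'hand_eye': [[0.0003, -0.9655, -0.2604, 71.8621], [1.0, 0.0005, -0.0006, 0.1996], [0.0007, -0.2604, 0.9655, -158.3569], [0.0, 0.0, 0.0, 1.0]]}
```

View pics/w1.png

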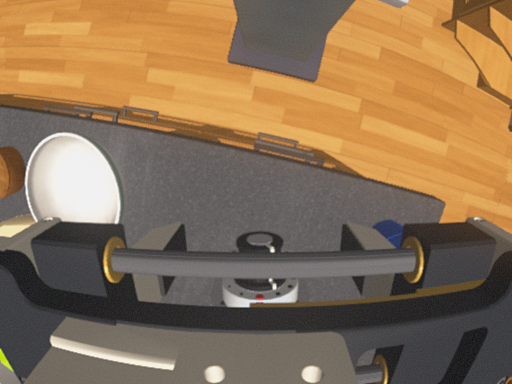

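The wrist view shows the red dot at (259,297), the knob lip at (260,240), and the pointer to its right (the machine's left) at (271,240)–(274,285). I'll crop it and measure.

```bash
cat >> h.py <<'E'
def wray(s,c,u,v):
    x=np.array([u-c["cx"],v-c["cy"]])/c["fx"];th=np.linalg.norm(x)
    d=np.r_[x/th*np.sin(th),np.cos(th)];H=np.array(c["hand_eye"]);R=Ro.from_rotvec(s["eef_rot"]).as_matrix()
    return R@H[:3,3]+s["ee_pos"], R@H[:3,:3]@d
def hit(r,p,n): o,d=r;return o+d*(np.dot(p-o,n)/np.dot(d,n))
E
python3 - <<'E'
from h import *
import pickle
s,c=pickle.load(open("W.pkl","rb"))
i=c["color"].astype(int);d=i[...,0]-i[...,1:].max(2);M=np.zeros_like(d);M[285:310,235:290]=1
for st,cc in blobs(d*M>60,2):print(st,cc,hit(wray(s,c,*cc),ez*120.5,ez))
cv2.imwrite("pics/w2.png",cv2.resize(c["color"][225:310,215:305],None,fx=7,fy=7,interpolation=0)[...,::-1])
E
```

```text
[256, 295, 8, 5, 30] [259.5, 297.0] [515.09536046  42.91233536 120.5       ]
```

View pics/w2.png

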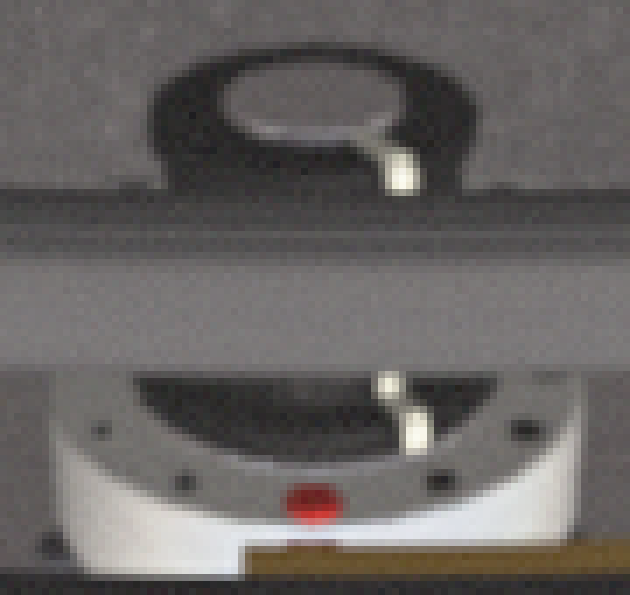

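The pointer sits one hole left: its offset of 14 mm at flange radius is 28.5·sin30°, in line with the first dark dot. The red dot's face point at (515,43) agrees with the stereo estimate, so the dial axis is about (516,42.9,85) with a yaw of 13.1°.

```bash
cat >> h.py <<'E'
A=np.array([516,42.9,85.])
def go(out,tilt,back=0):
    return delta(A-out*ex+(arm.pinch_z-back)*Rt(tilt)[:,2],tilt)
E
python3 - <<'E'
from h import *
go(24,15,80);
print(arm.__dict__.keys() if hasattr(arm,'__dict__') else 0)
E
```

```text
t 1.85 shift [-0.0715  0.0111  0.0569] turn [ 1.503e+01 -1.000e-02  1.000e-02] F [ 0.2 -0.  -0.4] w 92.0 tcp [421.9  25.9 201. ]
dict_keys([])
```

```bash
python3 -m jog '[[[-0.03,0.005,0.01,5,0,0,1],[-0.072,0.011,0.057,15,0,0,1],[-0.072,0.011,0.057,15,0,0,1],[-0.072,0.011,0.057,15,0,0,1],[-0.072,0.011,0.057,15,0,0,1]]]'
python3 - <<'E'
from h import *
go(24,15,0)
E
```

```text
time: 2.35
ee_pos: [488.7, 54.0, 143.4]
eef_rot: [-0.358, 3.067, -0.402]
force: [-0.0, -1.0, 0.1]
grip_width: 91.8
gripper_force: 0.0
t 2.35 shift [-0.0002 -0.0014  0.0796] turn [ 0.07 -0.08  0.24] F [-0.  -1.   0.1] w 91.8 tcp [488.7  54.  143.4]
```

```bash
python3 -m jog '[[[0,-0.001,0.03,0,0,0,1],[0,-0.001,0.055,0,0,0,1],[0,-0.001,0.07,0,0,0,1],[0,-0.001,0.08,0,0,0,1],[0,-0.001,0.08,0,0,0,1]]]'
python3 - <<'E'
from h import *
go(24,15,0)
import pickle
C={n:cams.capture(n) for n in["side","top"]}
a=cv2.resize(C["side"]["color"][170:245,250:350],None,fx=4,fy=4,interpolation=0)
b=cv2.resize(C["top"]["color"][185:260,160:260],None,fx=4,fy=4,interpolation=0)
cv2.imwrite("pics/g1.png",np.hstack([a,b])[...,::-1])
E
```

```text
time: 2.85
ee_pos: [494.1, 29.7, 67.0]
eef_rot: [-0.349, 3.067, -0.404]
force: [0.0, 0.7, 0.3]
grip_width: 91.6
gripper_force: 0.0
t 2.85 shift [-0.0003  0.0029 -0.0006] turn [-0.01 -0.08 -0.11] F [0.  0.7 0.3] w 91.6 tcp [494.1  29.7  67. ]
```

View pics/g1.png

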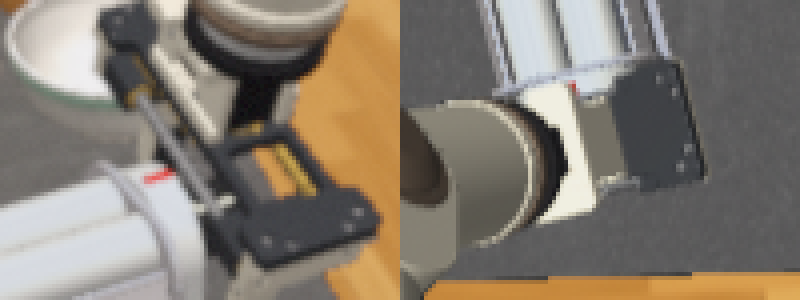

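The hand straddles the knob with no contact, and its body is clear of the cover. I'll centre it and close.

```bash
python3 -m jog '[[[0,0.0015,0,0,0,0,1],[0,0.0015,0,0,0,0,0.3],[0,0.0015,0,0,0,0,0.1],[0,0.0015,0,0,0,0,0.1],[0,0.0015,0,0,0,0,0.1]]]'
python3 - <<'E'
from h import *
go(24,15,0)
E
```

```text
time: 3.45
ee_pos: [494.5, 32.4, 66.7]
eef_rot: [-0.352, 3.065, -0.403]
force: [0.0, 0.3, -0.3]
grip_width: 64.4
gripper_force: 0.0
t 3.45 shift [ 0.0007  0.0004 -0.0002] turn [ 0.    0.01 -0.02] F [ 0.   0.3 -0.3] w 64.4 tcp [494.5  32.4  66.7]
```

```bash
python3 -m jog '[[[0,0,0,0,0,0,-0.1],[0,0,0,0,0,0,-0.4],[0,0,0,0,0,0,-0.7],[0,0,0,0,0,0,-1],[0,0,0,0,0,0,-1]]]'
python3 - <<'E'
from h import *
go(24,15,0)
E
```

```text
time: 3.95
ee_pos: [494.3, 32.5, 66.5]
eef_rot: [-0.352, 3.066, -0.403]
force: [-1.3, 0.6, -1.7]
grip_width: 41.1
gripper_force: 30.0
t 3.95 shift [ 0.0005  0.0002 -0.0004] turn [ 0.02 -0.02 -0.01] F [-1.3  0.6 -1.7] w 41.1 tcp [494.3  32.5  66.5]
```

```bash
python3 -m jog '[[[0.003,0,0,0,0,0,-1],[0.006,0,0,0,0,0,-1],[0.009,0,0,0,0,0,-1],[0.0115,0,0,0,0,0,-1],[0.0115,0,0,0,0,0,-1]]]'
python3 - <<'E'
from h import *
go(24,15,0)
E
```

```text
time: 4.45
ee_pos: [485.4, 30.6, 66.8]
eef_rot: [-0.352, 3.061, -0.4]
force: [8.0, 1.1, -9.4]
grip_width: 41.7
gripper_force: 30.0
t 4.45 shift [-0.0086  0.0002 -0.    ] turn [ 0.07  0.26 -0.02] F [ 8.   1.1 -9.4] w 41.7 tcp [485.4  30.6  66.8]
```

```bash
python3 -m jog '[[[0.001,0,0,0,0,0,-1],[0.002,0,0,0,0,0,-1],[0.002,0,0,0,0,0,-1]]]'
python3 - <<'E'
from h import *
go(24,15,0);print(status.state()["moment"])
E
```

```text
time: 4.75
ee_pos: [484.0, 30.3, 66.9]
eef_rot: [-0.352, 3.061, -0.4]
force: [9.7, 0.3, -10.1]
grip_width: 41.3
gripper_force: 30.0
t 4.75 shift [-0.0101  0.0002  0.    ] turn [ 0.08  0.3  -0.02] F [  9.7   0.3 -10.1] w 41.3 tcp [484.   30.3  66.9]
[ 0.95565113 -1.59426848  0.45344679]
```

```bash
python3 -m jog '[[[0.0005,0.0016,-0.0001,-5,0,0,-1],[0.0005,0.0033,-0.0003,-10,0,0,-1],[0.0005,0.0049,-0.0006,-15,0,0,-1],[0.0005,0.0049,-0.0006,-15,0,0,-1]]]'
python3 - <<'E'
from h import *
go(34.6,0,0);print(status.state()["moment"])
E
```

```text
time: 5.15
ee_pos: [482.8, 34.5, 66.6]
eef_rot: [-0.349, 3.116, 0.009]
force: [7.3, 6.4, -4.3]
grip_width: 41.1
gripper_force: 29.6
t 5.15 shift [0.0003 0.0007 0.0004] turn [ 0.31  0.38 -0.32] F [ 7.3  6.4 -4.3] w 41.1 tcp [482.8  34.5  66.6]
[ 1.1057207  -1.43830991 -0.45123915]
```

```bash
python3 -m jog '[[[0.0003,0.0016,-0.0001,-5,0,0,-1],[0.0003,0.0033,-0.0003,-10,0,0,-1],[0.0003,0.0049,-0.0006,-15,0,0,-1],[0.0003,0.0049,-0.0006,-15,0,0,-1]]]'
python3 - <<'E'
from h import *
go(34.6,-15,0);print(status.state()["moment"])
s=status.state();c=cams.capture("wrist");T=cams.capture("top");S=cams.capture("side")
b=cv2.resize(T["color"][195:245,180:235],None,fx=7,fy=7,interpolation=0)
a=cv2.resize(S["color"][195:245,260:315],None,fx=7,fy=7,interpolation=0)
w=c["color"][225:310,205:315];w=cv2.resize(w,(770,245),interpolation=0)
cv2.imwrite("pics/g2.png",np.vstack([np.hstack([a,b]),w])[...,::-1])
E
```

```text
time: 5.55
ee_pos: [480.9, 39.0, 67.2]
eef_rot: [0.344, -3.069, -0.413]
force: [7.1, 6.3, 1.9]
grip_width: 41.2
gripper_force: 32.7
t 5.55 shift [-0.0005  0.0005  0.0005] turn [ 0.3   0.31 -0.27] F [7.1 6.3 1.9] w 41.2 tcp [480.9  39.   67.2]
[ 0.96255721 -1.26597249 -0.68908848]
```

View pics/g2.png

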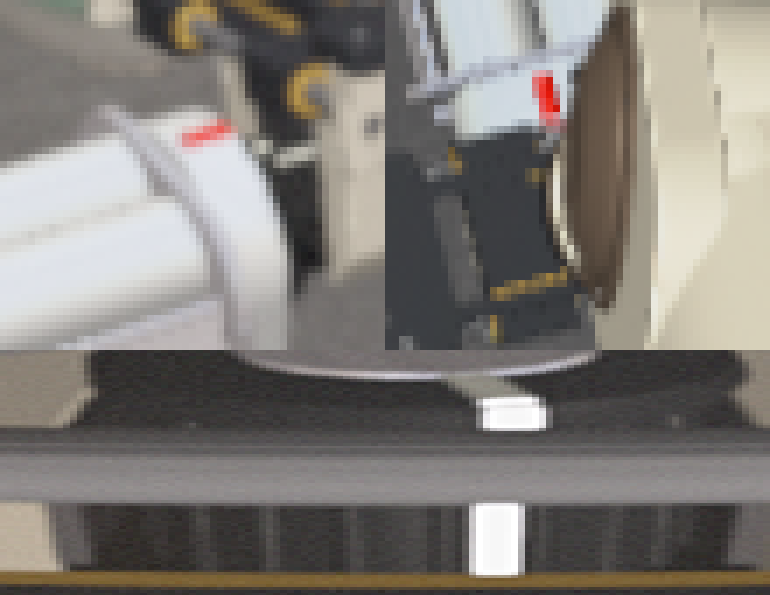

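In the wrist crop the pointer stands about 16° left of the hand's centre. The hand now leans 15° right, so the pointer is at the dot. I'll let the pin in gently, then open.

```bash
python3 -m jog '[[[-0.003,0,0,0,0,0,-1],[-0.006,0,0,0,0,0,-1],[-0.009,0,0,0,0,0,-1],[-0.011,0,0,0,0,0,-1],[-0.0115,0,0,0,0,0,-1]]]'
python3 - <<'E'
from h import *
go(23.5,-15,0);print(status.state()["moment"])
E
```

```text
time: 6.2
ee_pos: [487.9, 40.9, 66.9]
eef_rot: [0.351, -3.062, -0.403]
force: [-4.0, -2.2, 10.9]
grip_width: 41.1
gripper_force: 30.5
t 6.2 shift [-0.0043  0.0004  0.0001] turn [ 0.02 -0.19 -0.05] F [-4.  -2.2 10.9] w 41.1 tcp [487.9  40.9  66.9]
[0.02329498 0.90645114 0.04828437]
```

```bash
python3 -m jog '[[[0,0,0,0,0,0,-1],[0,0,0,0,0,0,-0.1],[0,0,0,0,0,0,0.3],[0,0,0,0,0,0,1],[0,0,0,0,0,0,1]]]'
python3 -m jog '[[[0,0,0,0,0,0,1],[0,0,0,0,0,0,1],[0,0,0,0,0,0,1]]]'
python3 - <<'E'
from h import *
go(23.5,-15,0);print(status.state()["moment"])
E
```

```text
time: 6.7
ee_pos: [489.0, 41.0, 66.3]
eef_rot: [0.351, -3.065, -0.403]
force: [-0.7, 0.0, 0.1]
grip_width: 60.7
gripper_force: 0.0
time: 7.0
ee_pos: [489.4, 41.2, 66.4]
eef_rot: [0.351, -3.065, -0.404]
force: [-0.5, -0.1, -0.4]
grip_width: 84.8
gripper_force: 0.0
t 7.0 shift [-0.0028  0.0006 -0.0003] turn [ 0.   -0.01 -0.02] F [-0.5 -0.1 -0.4] w 84.8 tcp [489.4  41.2  66.4]
[-0.25323277 -0.0880828  -0.01307731]
```

```bash
python3 -m jog '[[[0,0,-0.02,0,0,0,1],[0,0,-0.06,0,0,0,1],[0,0,-0.09,0,0,0,1],[0.03,0,-0.12,5,0,0,1],[0.06,0,-0.14,13,0,0,1]]]'
python3 -m jog '[[[0,0,0,0,0,0,1],[0,0,0,0,0,0,1]]]'
python3 - <<'E'
from h import *
delta([420,25,200],0)
s=status.state();c=cams.capture("wrist");T=cams.capture("top");S=cams.capture("side")
b=cv2.resize(T["color"][195:245,180:235],None,fx=7,fy=5,interpolation=0)
a=cv2.resize(S["color"][195:245,260:315],None,fx=7,fy=5,interpolation=0)
w=cv2.resize(c["color"][215:315,205:315],(770,350),interpolation=0)
cv2.imwrite("pics/f1.png",np.vstack([np.hstack([a,b]),w])[...,::-1])
cv2.imwrite("pics/f1t.png",T["color"][...,::-1])
# bowl / cellar unmoved?
o=cv2.imread("pics/top0.png").astype(int);n=T["color"][...,::-1].astype(int);d=np.abs(o-n).sum(2)
for nm,(r0,r1,c0,c1) in dict(bowl=(190,255,268,332),salt=(198,235,343,380),jar=(228,248,390,415),blue=(215,245,125,162)).items():print(nm,(d[r0:r1,c0:c1]>60).sum())
E
```

```text
time: 7.5
ee_pos: [440.6, -10.3, 203.3]
eef_rot: [0.349, -3.121, -0.049]
force: [-0.7, 1.5, 0.6]
grip_width: 91.8
gripper_force: 0.0
time: 7.7
ee_pos: [439.5, -7.0, 202.8]
eef_rot: [0.361, -3.119, -0.053]
force: [-1.1, -0.9, 0.2]
grip_width: 91.6
gripper_force: 0.0
t 7.7 shift [0.0117 0.0355 0.004 ] turn [1.93 0.13 0.09] F [-1.1 -0.9  0.2] w 91.6 tcp [439.5  -7.  202.8]
bowl 0
salt 0
jar 0
blue 0
```

View pics/f1.png

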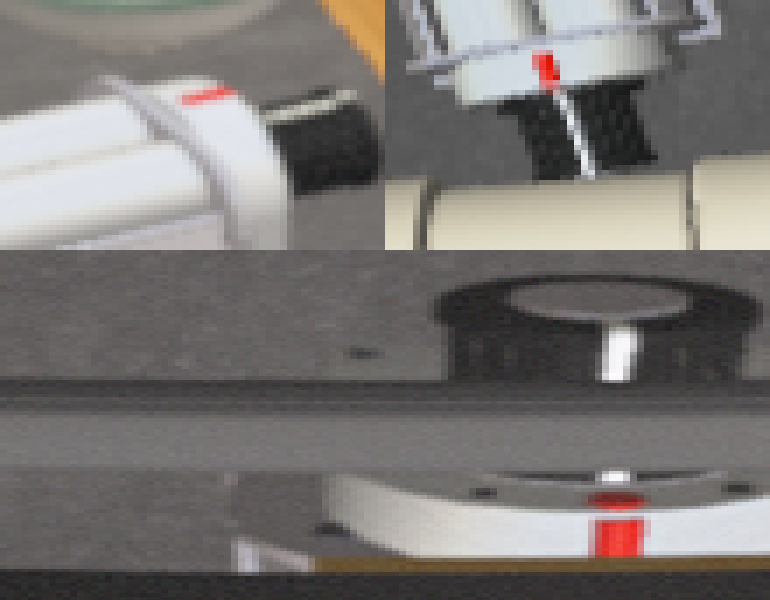

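Run:
```python
from h import *
import pickle
def out(s,c,l,r,v):
    p=(hit(wray(s,c,l,v),ez*85,ez)+hit(wray(s,c,r,v),ez*85,ez))/2-A;return (-p@ex).round(1),(p@ey).round(1)
s,c=pickle.load(open("W.pkl","rb"));print("before",out(s,c,236.1,283.3,241.4))
s=status.state();c2=cams.capture("wrist");print("after",out(s,c2,267.1,313.9,230.7))
# lip top silhouette (darkest edge) and red-dot rows, both pictures
for s,c,u,u2 in((pickle.load(open("W.pkl","rb"))+(259,259)),(s,c2,290,290)):
    g=c["color"][205:310,u-2:u+3].mean((1,2));e=np.argmin(np.diff(g[:45]));
    p=hit(wray(s,c,u,205+e+1),ez*61,ez)-A;print("lip bottom edge row",205+e+1,"out",(-p@ex).round(1))
    i=c["color"].astype(int);d=i[...,0]-i[...,1:].max(2);M=np.zeros_like(d);M[280:315,u-20:u+20]=1
    print([( b[1],(-(hit(wray(s,c,*b[1]),ez*120.5,ez)-A)@ex).round(1)) for b in blobs(d*M>60,4)])
```

```text
before (np.float64(44.2), np.float64(0.3))
after (np.float64(45.9), np.float64(-0.1))
lip bottom edge row 246 out 27.9
[([259.5, 297.0], np.float64(0.9))]
lip bottom edge row 236 out 29.9
[([294.0, 288.1], np.float64(0.8)), ([294.1, 297.8], np.float64(-10.7))]
```

The pointer lines up with the dot, and the bowl, salt cellar and jar are unmoved. To check that the knob is fully home, I'll take a second picture from the first viewpoint.

```bash
python3 -m jog '[[[0.01,0.034,0.002,2,0,0,1],[0.01,0.034,0.002,2,0,0,1],[0.01,0.034,0.002,2,0,0,1],[0.01,0.034,0.002,2,0,0,1]]]' >/dev/null
python3 - <<'E'
from h import *
import pickle
s0,c0=pickle.load(open("W.pkl","rb"));s=status.state();c=cams.capture("wrist");pickle.dump((s,c),open("W2.pkl","wb"))
print(s0["ee_pos"],s0["eef_rot"],s["ee_pos"],s["eef_rot"])
for S,K in((s0,c0),(s,c)):
    i=K["color"].astype(int);d=i[...,0]-i[...,1:].max(2);M=np.zeros_like(d);M[280:303,235:290]=1;print([b for b in blobs(d*M>60,4)])
a=[cv2.resize(k["color"][222:310,220:300],(400,560),interpolation=0) for k in(c0,c)]
cv2.imwrite("pics/f2.png",np.hstack(a)[...,::-1])
E
```

```text
[422.18267831  24.85140276 200.99064185] [ 3.54834590e-01 -3.12124649e+00 -6.55459749e-04] [422.17367582  22.65143229 200.38983289] [ 3.56182321e-01 -3.12021365e+00 -1.37673587e-03]
[([256, 295, 8, 5, 30], [259.5, 297.0])]
[([258, 296, 8, 5, 32], [261.3, 297.9])]
```

View pics/f2.png

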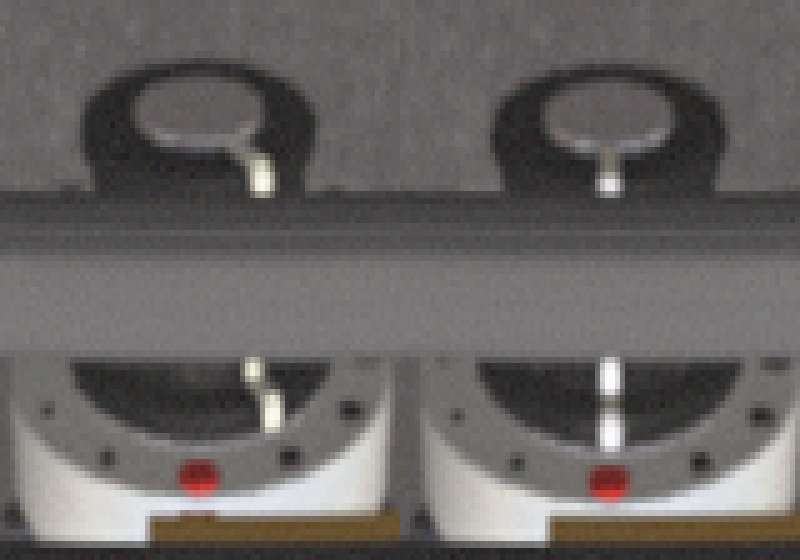

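From the same viewpoint, the flange edge and lip sit in the same place relative to the red dot before and after, so the knob is home. The pointer is straight at the dot, and the hand is clear.

```bash
python3 -c "
from station import order
print(order.hand_in())"
```

```text
the job is handed in; nothing more can be done
None
```

I set the dial to the red dot and handed the job in: the pin is in its hole, the knob looks fully home in the camera view, the hand is clear, and the bowl, salt cellar and jar have not moved.

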